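# Angle a timber batten past the stake into the stock bay

## Task

Put the loose timber batten away in the stock bay at the back of the bench by pushing it along the bench top with the fingertips, without picking it up or lifting it. The one stake still standing at the bay's front is in the way of a straight push, so push one end of the batten round and in behind the stake, then push the other end in until the batten lies flat on the bench and flat against the back fence along its whole length, and take the hand away. Leave the pulled-out stake, the screw jar and the tape measure where they are.

Things in the scene. Friction and masses are not known exactly. Their poses are not given: they have to be found in the camera images.
- batten: Loose pine batten, pale wood, 260 long x 38 wide x 30 high, 0.1 to 0.2 kg, flat on the bench. Origin: centre of its underside; y along its length, x across it. Starts on the robot's side of the bay, within 0.15 rad of parallel to it, shifted towards the empty hole so that its stake-side end stops short of the stake. Slides and turns under a push of 1 to 3 N, stays where left.
- end_left (a point): Centre of the batten's end face at its +y end (130 mm from its middle, 15 mm above the bench).
- end_right (a point): Centre of the batten's end face at its -y end (130 mm from its middle, 15 mm above the bench).
- bay: Grey steel bay fixed on the bench: upright back fence and two end cheeks, 45 high, 6 thick; no floor. Origin on the bench at its centre; x points from open front to fence, y along the fence. Inside: cheek faces at y = -160 and +160, fence face at x = +40, cheeks from x = -40 to +40. 4 mm high bolted feet outside it only. With the batten home its middle lies at x = +21.
- stake: Fixed upright square steel stake, 22 x 22, 60 high, top 8 mm a yellow cap 24 x 24, square to the bay. Origin on its axis at bench height. In the bay's frame it stands at x = -51 (inner face on the bay's front line) and y = +80 or -80, changing from start to start.
- stake_hole: The empty stake hole: black square in a flush dark frame 36 x 36, nothing standing up; the batten slides over it freely. Origin at its centre at bench height. In the bay's frame at x = -51 and y = -80 or +80, opposite the stake.
- spare_stake: The pulled-out stake, lying loose on the bench behind the fence: square steel bar 100 long, 24 x 24 with a yellow cap. Origin under its middle, x axis along it. Leave it alone.
- screw_jar: Small glass jar with a red cap, 60 across, 70 high, standing on the bench off to one side. Origin at the centre of its underside. Leave it alone.
- tape: Yellow tape measure, about 75 x 62 x 35 high, lying on the bench off to the other side. Origin at the centre of its underside. Leave it alone.

How it is judged:
On the way:
1. one end of the batten has gone in behind the stake while the other end is still outside, in front of the bay (((y of stake in the frame of bay above 0 m and y of end_left in the frame of bay above 0.09 m and x of end_left in the frame of bay above -0.04 m and x of end_right in the frame of bay below -0.045 m) or (y of stake in the frame of bay below 0 m and y of end_right in the frame of bay below -0.09 m and x of end_right in the frame of bay above -0.04 m and x of end_left in the frame of bay below -0.045 m))), for 0.05 s.
At the end, for the whole second after the job is handed in: The batten lies flat on the bench in the bay, between the cheeks, both ends within 6 mm of touching the back fence, at rest, and the bystanders are within 20 mm of where they stood (x of end_left in the frame of bay between 0.015 and 0.03 m and x of end_right in the frame of bay between 0.015 and 0.03 m and y of end_left in the frame of bay below 0.163 m and y of end_right in the frame of bay above -0.163 m and height (world z) of batten below 0.004 m and angle between batten's own z axis and vertical below 0.06 rad and linear speed of batten below 0.01 m/s and angular speed of batten below 0.05 rad/s and distance of each of spare_stake, screw_jar, tape from where it was at the start of the episode below 0.02 m).
It fails at once if the batten was lifted off the bench or tipped up (12 mm, 0.3 rad) (height (world z) of batten above 0.012 m or angle between batten's own z axis and vertical above 0.3 rad).
It fails at once if the pulled-out stake was moved by more than 20 mm (distance of spare_stake from where it was at the start of the episode above 0.02 m).
It fails at once if the screw jar was moved by more than 20 mm (distance of screw_jar from where it was at the start of the episode above 0.02 m).
It fails at once if the tape measure was moved by more than 20 mm (distance of tape from where it was at the start of the episode above 0.02 m).
It also fails if it takes over 67 s, if anything falls off the work surface, if the arm or the gripper's body presses on something with over 40 N, if the wrist force passes 120 N, or if a joint passes its speed limit or range.

## Robot

A 6-joint arm with a two-finger parallel gripper is mounted at the origin on the work surface. World frame = base frame: x ahead of the robot, y to its left, z up, the work surface at z = 0. Lengths are in m, angles in rad, forces in N, time in s.
With the tool pointing down it reaches from about 0.375 to 0.9 m from the base axis. Payload 3.1 kg.
Tool frame: the origin (TCP) lies midway between the tips of the shut fingers; the grasp point (between the pads) lies 19 mm behind it; z points along the fingers, y is the direction in which the jaws open and shut (so a half turn about z gives the same grasp; the last joint's range is limited). The gripper opens to 87 mm and grips with 3 to 60 N. Pads are 19 mm wide; open, the fingers measure 117 mm over their backs; the gripper's body (75 mm by 190 mm) begins 51 mm behind the grasp point.
Start: joints at [1.087, 0.527, 1.433, -0, 1.181, -0.178], TCP at [0.188, 0.596, 0.223] pointing down, gripper open.
Joint ranges: [-3.08, 3.08], [-0.75, 2.2], [0.22, 2.44], [-1.43, 4.57], [0, 2.65], [-2.85, 2.85]. Speed limits (rad/s): [2.79, 2.79, 3.14, 3.14, 3.14, 3.14].

## Interface

Orientations are given as a unit quaternion [x, y, z, w].
In Python, from plant import state, get_image, calibration, sign_off gives the robot as it stands.
- The arm moves only by the tool carry_out, never from a script. Its argument "plan" is a list of rows, each a list of 2 entries, a list of its own where there are three numbers: the shift along the tool's x, y, z in mm, then the turn, a rotation vector about the tool's x, y, z in units of 10 degrees (1.0 is 10 degrees). A call has 1 to 8 rows; each row shifts and turns the commanded pose from where the row before left it, along the tool's axes as they then stand; what a row does not reach is not made up. A row lasts 1/8 s, in which the tool goes at most 62.5 mm and 10.7 degrees, less where a joint would pass 70% of its speed; a pose out of reach is approached as far as the arm can. A call with a gripper value outside its range is refused whole. "claw" is the closure, from -1 (fully open) to 1 (shut), so that 0 is half open, set as the call begins (left out, the last holds). The fingers move at their own pace and stop on an object; "force" is the grip in N (left out, the last holds). Time passes only in rows, so rows that do not move let the fingers close. It gives the time, the measured TCP pose, the force and the opening at its end, in the units of the state.
- state(): the state, without advancing time (a new reading comes with each control period).
- get_image(name): name is "scene" or "top"; returns (picture, depth): 480x640x3 uint8, blue, green, red; 480x640 float32, m along the optical axis (not along the pixel's ray), 0 where there is no reading.
- calibration(name): a dict with "K" (3x3 intrinsics, pixels), "k1" (the pictures are not rectified: a ray, as slopes to the right and down, at radius r is drawn at 1 + k1 r^2 times it, then the intrinsics apply), "camera_from_world" (4x4, takes a point from world to camera coordinates). Camera axes: x right, y up, looking along -z (the intrinsics and any distortion apply to the point x, -y, -z); pixel columns grow to the right and rows downward; lengths in m; the calibration is good to about 2 mm. A picture is of the moment at which its call begins. calibration takes no time and is no camera call.
- sign_off(): hands the job in, once; it reports no verdict.
The state is a dict: "t": time; "joint_positions": joint angles; "qd": joint speeds; "tau": joint torques, N m; "ee_pos": TCP position; "tool_rot": TCP orientation; "contact_force": force on the tool from outside, world axes, zero at the start; "ft_torque": the same for the moment, N m; "opening": finger opening in m.
Only numpy, scipy, OpenCV 4.12 (cv2) and the standard library are available. Lean on these libraries where they do the work, as an engineer would, in place of code of your own. Each camera call takes 0.05 s, during which the arm holds its last target. There are 200 camera calls.

## Working session

There is one attempt and no reset: what is moved stays moved. The work goes in short steps, Python scripts to look and compute and a tool call to move; the robot and the scene stay as the last step left them, time stands still between calls to the robot, and variables do not carry over. Pictures are saved under pics/ and viewed, about 8 in all and at most 12, crops included, and the job is handed in when it is done.

Besides the shell and the picture viewer there is one more tool, called after ">>>" in YAML: its name, and indented under it one key for each argument. carry_out: Moves the arm, as the interface text tells. Its arguments: {"type":"object","properties":{"plan":{"type":"array","items":{"type":"array"}},"claw":{"type":"number"},"force":{"type":"number"}},"required":["plan"]}

```bash
mkdir -p pics; cat > h.py <<'E'
import numpy as np, cv2
from plant import *
def look(n,f):
    im,d=get_image(n); cv2.imwrite('pics/'+f+'.png',im); np.save('pics/'+f+'.npy',d); return im,d
def px2w(n,u,v,z):
    c=calibration(n); K=np.array(c['K']); T=np.array(c['camera_from_world'])
    p=np.array([(u-K[0,2])/K[0,0],(v-K[1,2])/K[1,1]]); q=p.copy()
    for _ in range(20): q=p/(1+c['k1']*(q@q))
    r=T[:3,:3].T@np.array([q[0],-q[1],-1]); o=-T[:3,:3].T@T[:3,3]
    return o+r*(z-o[2])/r[2]
def w2px(n,P):
    c=calibration(n); K=np.array(c['K']); T=np.array(c['camera_from_world'])
    p=T[:3,:3]@np.array(P)+T[:3,3]; q=np.array([p[0],-p[1]])/-p[2]; q=q*(1+c['k1']*(q@q))
    return q[0]*K[0,0]+K[0,2], q[1]*K[1,1]+K[1,2]
E
python3 - <<'E'
from h import *
look('top','t0');look('scene','s0')
for k,v in state().items(): print(k,np.round(v,3))
c=calibration('top');print(c)
E
```

```text
t 0.1
joint_positions [ 1.087  0.528  1.434 -0.     1.181 -0.179]
qd [ 0.002 -0.003 -0.003  0.001 -0.002 -0.001]
tau [ -0.    -44.098 -17.715   0.063   0.053  -0.   ]
ee_pos [0.188 0.595 0.222]
tool_rot [ 0.152  0.988 -0.001 -0.   ]
contact_force [-0.31   0.084  0.2  ]
ft_torque [-0.008  0.006 -0.025]
opening 0.087
{'K': array([[478.0636577 ,   0.        , 323.33183389],
       [  0.        , 478.0636577 , 247.15149263],
       [  0.        ,   0.        ,   1.        ]]), 'k1': -0.12653039140752123, 'camera_from_world': array([[ 0.08992672, -0.99593627,  0.00491223, -0.04256314],
       [ 0.97293018,  0.08890155,  0.2133152 , -0.60994257],
       [-0.21288505, -0.01440348,  0.97697108, -1.25504878],
       [ 0.        ,  0.        ,  0.        ,  1.        ]])}
```

View pics/t0.png

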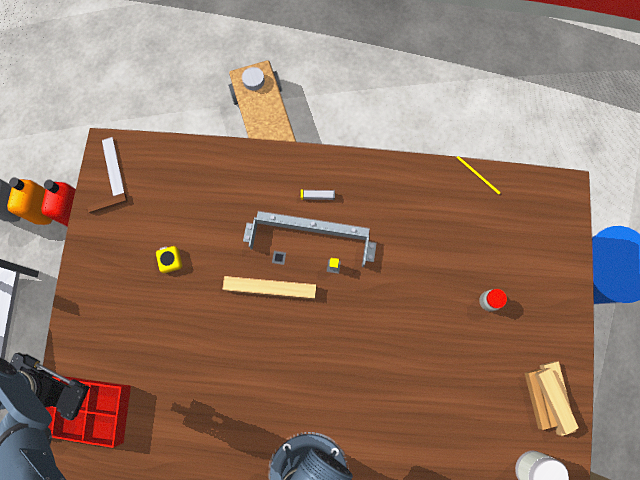

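View pics/s0.png

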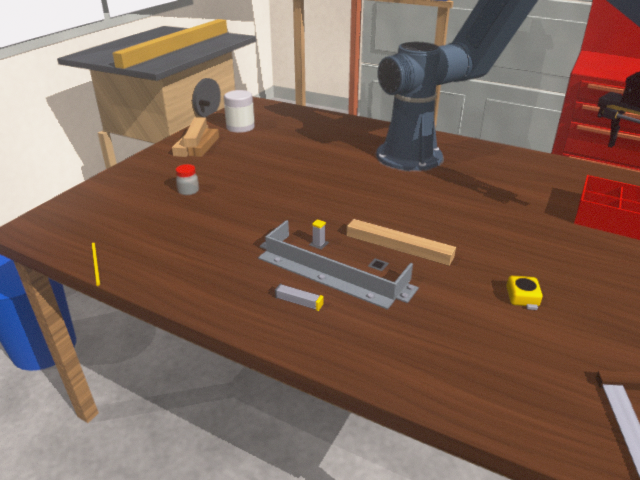

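```bash
python3 - <<'E'
from h import *
im=cv2.imread('pics/t0.png')[195:310,205:405]
cv2.imwrite('pics/c0.png',cv2.resize(im,None,fx=4,fy=4,interpolation=cv2.INTER_CUBIC))
E
```

```text
(no output)
```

View pics/c0.png

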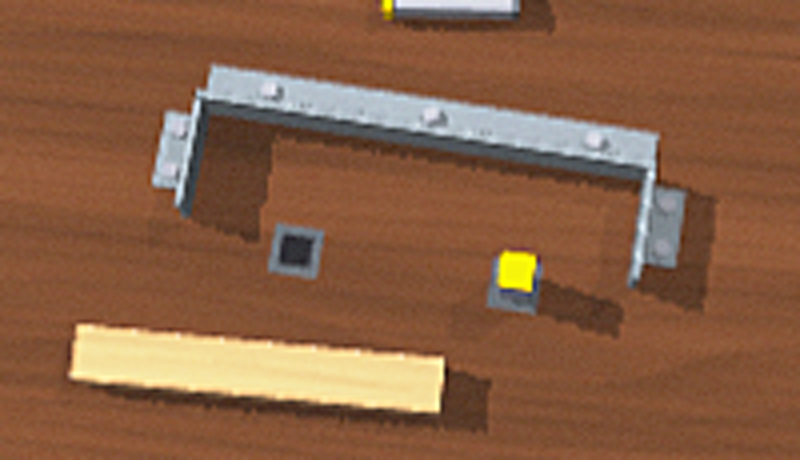

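```bash
python3 - <<'E'
from h import *
def P(cx,cy,z): return px2w('top',(cx+.5)/4-.5+205,(cy+.5)/4-.5+195,z)
h=P(296,251,0);s=P(518,270,.06)
print('hole',h,'stake',s,np.linalg.norm((h-s)[:2]))
yb=(h-s)[:2];yb/=np.linalg.norm(yb); xb=np.array([yb[1],-yb[0]])
o=(h+s)[:2]/2+.051*xb
print('bay',o,'yaw',np.arctan2(xb[1],xb[0]))
def B(p): d=p[:2]-o; return np.round([d@xb,d@yb],4)
for n,c in dict(fl=(78,325,.03),fr=(444,357,.03),flb=(72,381,.03),frb=(440,408,.03),fenceL=(203,93,.045),fenceR=(655,168,.045),cheekLend=(183,212,.045),cheekRend=(633,283,.045)).items():
  p=P(*c);print(n,np.round(p,4),B(p))
E
```

```text
hole [0.58373879 0.13982706 0.        ] stake [ 0.57319476 -0.02057196  0.06      ] 0.16074520299898995
bay [0.62935694 0.05628222] yaw -0.0656418085974393
fl [0.5112 0.2842 0.03  ] [-0.1328  0.2197]
fr [0.5125 0.0253 0.03  ] [-0.1146 -0.0386]
flb [0.4714 0.2832 0.03  ] [-0.1725  0.2161]
frb [0.4767 0.0248 0.03  ] [-0.1503 -0.0415]
fenceL [0.6833 0.2138 0.045 ] [0.0435 0.1608]
fenceR [ 0.6578 -0.1109  0.045 ] [ 0.0393 -0.165 ]
cheekLend [0.5958 0.2174 0.045 ] [-0.044   0.1586]
cheekRend [ 0.5741 -0.1014  0.045 ] [-0.0448 -0.161 ]
```

```bash
cat >> h.py <<'E'
O=np.array([.628,.056]);YAW=-.07
def b2w(x,y): c,s=np.cos(YAW),np.sin(YAW); return O+[c*x-s*y,s*x+c*y]
def w2b(p): c,s=np.cos(YAW),np.sin(YAW); d=np.array(p[:2])-O; return np.array([c*d[0]+s*d[1],-s*d[0]+c*d[1]])
def tool():
    s=state(); a,b=s['tool_rot'][:2]; y=(2*a*b,b*b-a*a); return s,np.arctan2(-y[0],y[1])
def rows(x,y,z,th,n):  # goal bay x,y, tip height, bay angle
    s,psi=tool(); p=np.array(s['ee_pos']); g=np.append(b2w(x,y),z); dps=(th+YAW-psi)/n
    dps=(dps*n+np.pi/2)%np.pi-np.pi/2; dps/=n
    d=(g-p)/n
    print('at bay',np.round(w2b(p),4),'z',round(p[2],4),'th',round(psi-YAW,3),'F',np.round(s['contact_force'],1),'t',s['t'])
    for i in range(n):
        a=psi+i*dps; ty=np.array([-np.sin(a),np.cos(a),0]); tx=np.array([-np.cos(a),-np.sin(a),0])
        print([[round(d@tx*1e3,1),round(d@ty*1e3,1),round(-d[2]*1e3,1)],[0,0,round(-np.degrees(dps)/10,3)]])
E
python3 - <<'E'
from h import *
th=.078
x=-.1425-.045*np.cos(th);y=.089-.045*np.sin(th)
print(x,y,b2w(x,y));rows(x,y,.1,th,8)
E
```

```text
-0.18736317938915653 0.08549355805746643 [0.44707534 0.1543889 ]
at bay [-0.4768  0.5073] z 0.2217 th -0.236 F [-0.3  0.1  0.2] t 0.1
[[np.float64(-47.5), np.float64(-42.8), np.float64(15.2)], [0, 0, np.float64(-0.225)]]
[[np.float64(-45.8), np.float64(-44.6), np.float64(15.2)], [0, 0, np.float64(-0.225)]]
[[np.float64(-44.0), np.float64(-46.4), np.float64(15.2)], [0, 0, np.float64(-0.225)]]
[[np.float64(-42.1), np.float64(-48.1), np.float64(15.2)], [0, 0, np.float64(-0.225)]]
[[np.float64(-40.2), np.float64(-49.7), np.float64(15.2)], [0, 0, np.float64(-0.225)]]
[[np.float64(-38.2), np.float64(-51.3), np.float64(15.2)], [0, 0, np.float64(-0.225)]]
[[np.float64(-36.2), np.float64(-52.7), np.float64(15.2)], [0, 0, np.float64(-0.225)]]
[[np.float64(-34.1), np.float64(-54.1), np.float64(15.2)], [0, 0, np.float64(-0.225)]]
```

>>> carry_out:
  plan:
    - [[0,0,0],[0,0,-0.9]]
    - [[0,0,0],[0,0,-0.9]]
    - [[-25.5,-44.3,0],[0,0,0]]
    - [[-25.5,-44.3,0],[0,0,0]]
    - [[-25.5,-44.3,0],[0,0,0]]
    - [[-25.5,-44.3,0],[0,0,0]]
    - [[-25.5,-44.3,0],[0,0,0]]
    - [[-25.5,-44.3,0],[0,0,0]]
  claw: -1

```text
t: 1.1
ee_pos: [0.3438, 0.3299, 0.2224]
tool_rot: [-0.004, 1.0, -0.0, -0.0]
contact_force: [0.1, 0.2, -0.0]
opening: 0.0868
```

>>> carry_out:
  plan:
    - [[-25.5,-44.3,0],[0,0,0]]
    - [[-25.5,-44.3,0],[0,0,0]]
    - [[-25.5,-44.3,0],[0,0,0]]
    - [[-25.5,-44.3,0],[0,0,0]]
    - [[0,0,50],[0,0,0]]
    - [[0,0,50],[0,0,0]]
    - [[0,0,50],[0,0,0]]
    - [[0,0,0],[0,0,0]]

```text
t: 2.1
ee_pos: [0.4436, 0.1546, 0.0693]
tool_rot: [-0.004, 1.0, -0.0, -0.005]
contact_force: [-0.1, -0.4, 0.2]
opening: 0.0869
```

```bash
python3 - <<'E'
from h import *
th=.078
rows(-.1425-.045*np.cos(th),.089-.045*np.sin(th),.01,th,2)
im,d=look('top','t1')
im=im[195:310,205:405]
cv2.imwrite('pics/c1.png',cv2.resize(im,None,fx=4,fy=4,interpolation=cv2.INTER_CUBIC))
E
```

```text
at bay [-0.1909  0.0855] z 0.0693 th 0.078 F [-0.1 -0.4  0.2] t 2.1
[[np.float64(-1.7), np.float64(-0.1), np.float64(29.6)], [0, 0, np.float64(-0.0)]]
[[np.float64(-1.7), np.float64(-0.1), np.float64(29.6)], [0, 0, np.float64(-0.0)]]
```

View pics/c1.png

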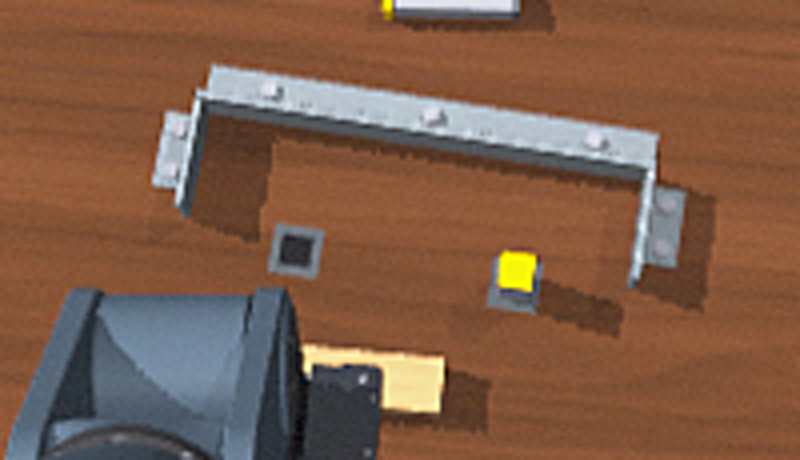

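>>> carry_out:
  plan:
    - [[0,0,30],[0,0,0]]
    - [[0,0,28],[0,0,0]]
    - [[0,0,0],[0,0,0]]
    - [[-6,0,0],[0,0,0]]
    - [[-6,0,0],[0,0,0]]
    - [[-4,0,0],[0,0,0]]
    - [[0,0,0],[0,0,0]]

```text
t: 3.02
ee_pos: [0.4637, 0.1553, 0.015]
tool_rot: [-0.004, 1.0, 0.0, 0.001]
contact_force: [0.2, 0.2, -0.1]
opening: 0.0869
```

```bash
python3 - <<'E'
from h import *
rows(-.0998,.096,.01,.35,11)
E
```

```text
at bay [-0.1709  0.0876] z 0.015 th 0.078 F [ 0.2  0.2 -0.1] t 3.025
[[np.float64(-6.5), np.float64(0.3), np.float64(0.5)], [0, 0, np.float64(-0.142)]]
[[np.float64(-6.5), np.float64(0.1), np.float64(0.5)], [0, 0, np.float64(-0.142)]]
[[np.float64(-6.5), np.float64(-0.1), np.float64(0.5)], [0, 0, np.float64(-0.142)]]
[[np.float64(-6.5), np.float64(-0.2), np.float64(0.5)], [0, 0, np.float64(-0.142)]]
[[np.float64(-6.5), np.float64(-0.4), np.float64(0.5)], [0, 0, np.float64(-0.142)]]
[[np.float64(-6.5), np.float64(-0.5), np.float64(0.5)], [0, 0, np.float64(-0.142)]]
[[np.float64(-6.5), np.float64(-0.7), np.float64(0.5)], [0, 0, np.float64(-0.142)]]
[[np.float64(-6.5), np.float64(-0.9), np.float64(0.5)], [0, 0, np.float64(-0.142)]]
[[np.float64(-6.4), np.float64(-1.0), np.float64(0.5)], [0, 0, np.float64(-0.142)]]
[[np.float64(-6.4), np.float64(-1.2), np.float64(0.5)], [0, 0, np.float64(-0.142)]]
[[np.float64(-6.4), np.float64(-1.3), np.float64(0.5)], [0, 0, np.float64(-0.142)]]
```

>>> carry_out:
  plan:
    - [[-6.5,0,2],[0,0,-0.14]]
    - [[-6.5,0,1],[0,0,-0.14]]
    - [[-6.5,0,0],[0,0,-0.14]]
    - [[-6.5,0,0],[0,0,-0.14]]
    - [[-6.5,0,0],[0,0,-0.14]]
    - [[-6.5,0,0],[0,0,-0.14]]
    - [[-6.5,0,0],[0,0,-0.14]]
    - [[-6.5,0,0],[0,0,-0.14]]

```text
t: 4.03
ee_pos: [0.5149, 0.1602, 0.0116]
tool_rot: [-0.103, 0.995, -0.0, 0.0]
contact_force: [0.5, 0.6, -0.4]
opening: 0.0869
```

>>> carry_out:
  plan:
    - [[-6.5,0,0],[0,0,-0.14]]
    - [[-6.5,0,0],[0,0,-0.14]]
    - [[-5,0,0],[0,0,-0.14]]
    - [[0,0,0],[0,0,0]]
    - [[15,0,0],[0,0,0]]
    - [[15,0,0],[0,0,0]]
    - [[0,0,-50],[0,0,0]]
    - [[0,0,-50],[0,0,0]]

```text
t: 5.03
ee_pos: [0.5025, 0.1558, 0.1121]
tool_rot: [-0.138, 0.99, 0.0, -0.001]
contact_force: [0.3, -0.0, -0.2]
opening: 0.0869
```

>>> carry_out:
  plan:
    - [[0,40,0],[0,0,0]]
    - [[0,50,0],[0,0,0]]
    - [[0,50,0],[0,0,0]]
    - [[0,50,0],[0,0,0]]
    - [[0,0,0],[0,0,0]]
  claw: 1
  force: 10

```text
t: 5.65
ee_pos: [0.4499, 0.3417, 0.1117]
tool_rot: [-0.141, 0.99, 0.0, 0.001]
contact_force: [-0.7, -0.1, 0.3]
opening: 0.0451
```

```bash
python3 - <<'E'
from h import *
rows(-.0998,.096,.01,.35,1)
im,d=look('top','t2')
im=im[195:310,205:405]
cv2.imwrite('pics/c2.png',cv2.resize(im,None,fx=4,fy=4,interpolation=cv2.INTER_CUBIC))
E
```

```text
at bay [-0.1976  0.2726] z 0.1117 th 0.352 F [-0.7 -0.1  0.3] t 5.65
[[np.float64(-30.9), np.float64(-199.5), np.float64(101.7)], [0, 0, np.float64(0.013)]]
```

View pics/c2.png

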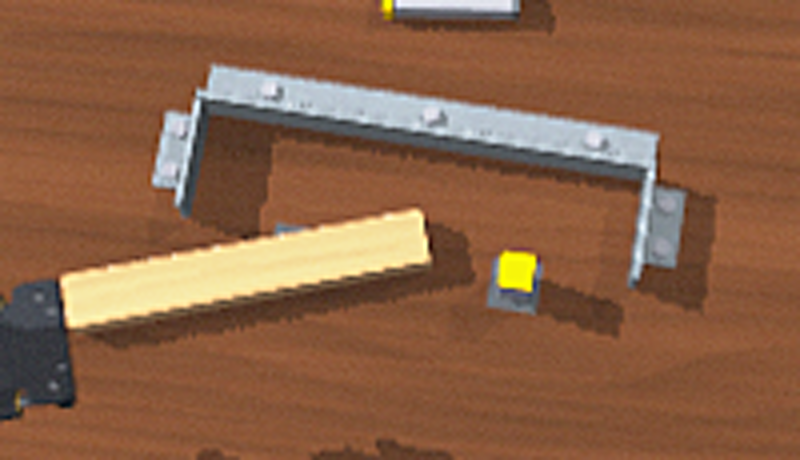

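```bash
cat >> h.py <<'E'
def P(cx,cy,z=.03): return w2b(px2w('top',(cx+.5)/4-.5+205,(cy+.5)/4-.5+195,z))
def bat(fl,fr,note=''):
    a,b=P(*fl),P(*fr); y=(a-b)/np.linalg.norm(a-b); x=np.array([y[1],-y[0]]); c=(a+b)/2-.019*x
    th=np.arctan2(-y[0],y[1]); print('L',np.linalg.norm(a-b),'c',c,'th',th,'left',c+.13*y,'right',c-.13*y); return c,th,x,y
E
python3 - <<'E'
from h import *
print(P(430,262),P(422,209))
c,th,x,y=bat((62,275),(422,209))
print(w2b(px2w('top',(518.5)/4-.5+205,270.5/4-.5+195,.06)))
g=c+y*(.13+.0095+.020); print(g); rows(*g,.012,th,4)
E
```

```text
[-0.04796399 -0.0179455 ] [-0.01109803 -0.00604881]
L 0.2594139738181792 c [-0.07303582  0.10948739] th 0.34665142340361976 left [-0.11720336  0.23175443] right [-0.02886827 -0.01277965]
[-0.04931536 -0.08021767]
[-0.12722599  0.25949964]
at bay [-0.197   0.2708] z 0.1116 th 0.351 F [ 0.8 -1.2  0.8] t 5.7
[[np.float64(-15.4), np.float64(-8.7), np.float64(24.9)], [0, 0, np.float64(0.006)]]
[[np.float64(-15.4), np.float64(-8.6), np.float64(24.9)], [0, 0, np.float64(0.006)]]
[[np.float64(-15.4), np.float64(-8.6), np.float64(24.9)], [0, 0, np.float64(0.006)]]
[[np.float64(-15.4), np.float64(-8.6), np.float64(24.9)], [0, 0, np.float64(0.006)]]
```

```bash
python3 - <<'E'
from h import *
print(np.round(state()['joint_positions'],2),state()['opening'])
rows(-.1272,.2595,.012,.347+np.pi/2-1e-3,9)
E
```

```text
[ 0.45  0.6   1.68 -0.    0.86 -1.4 ] 0.041144478586422964
at bay [-0.197   0.2708] z 0.1116 th 0.351 F [ 0.8 -1.2  0.8] t 5.7
[[np.float64(-6.9), np.float64(-3.8), np.float64(11.1)], [0, 0, np.float64(-0.997)]]
[[np.float64(-6.1), np.float64(-5.0), np.float64(11.1)], [0, 0, np.float64(-0.997)]]
[[np.float64(-5.1), np.float64(-6.0), np.float64(11.1)], [0, 0, np.float64(-0.997)]]
[[np.float64(-4.0), np.float64(-6.8), np.float64(11.1)], [0, 0, np.float64(-0.997)]]
[[np.float64(-2.8), np.float64(-7.3), np.float64(11.1)], [0, 0, np.float64(-0.997)]]
[[np.float64(-1.5), np.float64(-7.7), np.float64(11.1)], [0, 0, np.float64(-0.997)]]
[[np.float64(-0.1), np.float64(-7.9), np.float64(11.1)], [0, 0, np.float64(-0.997)]]
[[np.float64(1.2), np.float64(-7.8), np.float64(11.1)], [0, 0, np.float64(-0.997)]]
[[np.float64(2.6), np.float64(-7.4), np.float64(11.1)], [0, 0, np.float64(-0.997)]]
```

>>> carry_out:
  plan:
    - [[0,0,0],[0,0,1.0]]
    - [[0,0,0],[0,0,1.0]]
    - [[0,0,0],[0,0,1.0]]
    - [[0,0,0],[0,0,1.0]]
    - [[0,0,0],[0,0,1.0]]
    - [[0,0,0],[0,0,1.0]]
    - [[0,0,0],[0,0,1.0]]
    - [[0,0,0],[0,0,1.0]]

```text
t: 6.7
ee_pos: [0.4517, 0.337, 0.1115]
tool_rot: [0.534, 0.845, -0.0, 0.0]
contact_force: [0.4, 0.6, 0.2]
opening: 0.0009
```

>>> carry_out:
  plan:
    - [[0,0,0],[0,0,1.0]]
    - [[0,0,0],[0,0,0]]
    - [[0,0,0],[0,0,0]]

```text
t: 7.08
ee_pos: [0.4515, 0.3378, 0.1116]
tool_rot: [0.602, 0.798, -0.0, 0.0]
contact_force: [-0.2, 0.4, 0.3]
opening: 0.0002
```

```bash
python3 - <<'E'
from h import *
print(state()['opening'])
rows(-.1272,.2595,.012,.347-np.pi/2+1e-3,4)
E
```

```text
0.0002191926138176775
at bay [-0.1958  0.2688] z 0.1116 th -1.222 F [-0.2  0.4  0.3] t 7.075
[[np.float64(-8.0), np.float64(15.3), np.float64(24.9)], [0, 0, np.float64(0.001)]]
[[np.float64(-8.0), np.float64(15.3), np.float64(24.9)], [0, 0, np.float64(0.001)]]
[[np.float64(-8.0), np.float64(15.3), np.float64(24.9)], [0, 0, np.float64(0.001)]]
[[np.float64(-8.0), np.float64(15.3), np.float64(24.9)], [0, 0, np.float64(0.001)]]
```

>>> carry_out:
  plan:
    - [[-5,30,0],[0,0,0]]
    - [[-5,31,0],[0,0,0]]
    - [[-10,0,35],[0,0,0]]
    - [[-10,0,35],[0,0,0]]
    - [[0,0,28],[0,0,0]]
    - [[0,0,0],[0,0,0]]
    - [[0,0,0],[0,0,0]]

```text
t: 7.95
ee_pos: [0.5187, 0.3268, 0.0144]
tool_rot: [0.602, 0.798, 0.001, 0.0]
contact_force: [0.5, 1.0, 0.6]
opening: 0.0006
```

```bash
python3 - <<'E'
from h import *
rows(-.1204,.2407,.012,.347-np.pi/2+1e-3,2)
rows(-.0823,.1354,.012,.347-np.pi/2+1e-3,20)
E
```

```text
at bay [-0.1279  0.2625] z 0.0144 th -1.223 F [0.5 1.  0.6] t 7.95
[[np.float64(-11.5), np.float64(-0.2), np.float64(1.2)], [0, 0, np.float64(-0.0)]]
[[np.float64(-11.5), np.float64(-0.2), np.float64(1.2)], [0, 0, np.float64(-0.0)]]
at bay [-0.1279  0.2625] z 0.0144 th -1.223 F [0.5 1.  0.6] t 7.95
[[np.float64(-6.8), np.float64(-0.0), np.float64(0.1)], [0, 0, np.float64(-0.0)]]
[[np.float64(-6.8), np.float64(-0.0), np.float64(0.1)], [0, 0, np.float64(-0.0)]]
[[np.float64(-6.8), np.float64(-0.0), np.float64(0.1)], [0, 0, np.float64(-0.0)]]
[[np.float64(-6.8), np.float64(-0.0), np.float64(0.1)], [0, 0, np.float64(-0.0)]]
[[np.float64(-6.8), np.float64(-0.0), np.float64(0.1)], [0, 0, np.float64(-0.0)]]
[[np.float64(-6.8), np.float64(-0.0), np.float64(0.1)], [0, 0, np.float64(-0.0)]]
[[np.float64(-6.8), np.float64(-0.0), np.float64(0.1)], [0, 0, np.float64(-0.0)]]
[[np.float64(-6.8), np.float64(-0.0), np.float64(0.1)], [0, 0, np.float64(-0.0)]]
[[np.float64(-6.8), np.float64(-0.0), np.float64(0.1)], [0, 0, np.float64(-0.0)]]
[[np.float64(-6.8), np.float64(-0.0), np.float64(0.1)], [0, 0, np.float64(-0.0)]]
[[np.float64(-6.8), np.float64(-0.0), np.float64(0.1)], [0, 0, np.float64(-0.0)]]
[[np.float64(-6.8), np.float64(-0.0), np.float64(0.1)], [0, 0, np.float64(-0.0)]]
[[np.float64(-6.8), np.float64(-0.0), np.float64(0.1)], [0, 0, np.float64(-0.0)]]
[[np.float64(-6.8), np.float64(-0.0), np.float64(0.1)], [0, 0, np.float64(-0.0)]]
[[np.float64(-6.8), np.float64(-0.0), np.float64(0.1)], [0, 0, np.float64(-0.0)]]
[[np.float64(-6.8), np.float64(-0.0), np.float64(0.1)], [0, 0, np.float64(-0.0)]]
[[np.float64(-6.8), np.float64(-0.0), np.float64(0.1)], [0, 0, np.float64(-0.0)]]
[[np.float64(-6.8), np.float64(-0.0), np.float64(0.1)], [0, 0, np.float64(-0.0)]]
[[np.float64(-6.8), np.float64(-0.0), np.float64(0.1)], [0, 0, np.float64(-0.0)]]
[[np.float64(-6.8), np.float64(-0.0), np.float64(0.1)], [0, 0, np.float64(-0.0)]]
```

>>> carry_out:
  plan:
    - [[-10,0,1],[0,0,0]]
    - [[-10,0,1],[0,0,0]]
    - [[-8,0,0],[0,0,0]]
    - [[-8,0,0],[0,0,0]]
    - [[-8,0,0],[0,0,0]]
    - [[-8,0,0],[0,0,0]]
    - [[-8,0,0],[0,0,0]]
    - [[-8,0,0],[0,0,0]]

```text
t: 8.95
ee_pos: [0.5368, 0.2606, 0.0115]
tool_rot: [0.603, 0.798, -0.0, -0.0]
contact_force: [-0.2, 1.4, 1.4]
opening: 0.0003
```

>>> carry_out:
  plan:
    - [[-8,0,0],[0,0,0]]
    - [[-8,0,0],[0,0,0]]
    - [[0,0,0],[0,0,0]]

```text
t: 9.32
ee_pos: [0.5413, 0.2448, 0.0114]
tool_rot: [0.603, 0.798, -0.0, 0.0]
contact_force: [-1.0, -0.2, -0.9]
opening: 0.0003
```

```bash
python3 - <<'E'
from h import *
rows(-.0823,.1354,.012,.347-np.pi/2+1e-3,1)
im,d=look('top','t3')
im=im[195:310,205:405]
cv2.imwrite('pics/c3.png',cv2.resize(im,None,fx=4,fy=4,interpolation=cv2.INTER_CUBIC))
E
```

```text
at bay [-0.0997  0.1823] z 0.0114 th -1.224 F [-1.  -0.2 -0.9] t 9.325
[[np.float64(-50.0), np.float64(0.5), np.float64(-0.6)], [0, 0, np.float64(-0.009)]]
```

View pics/c3.png

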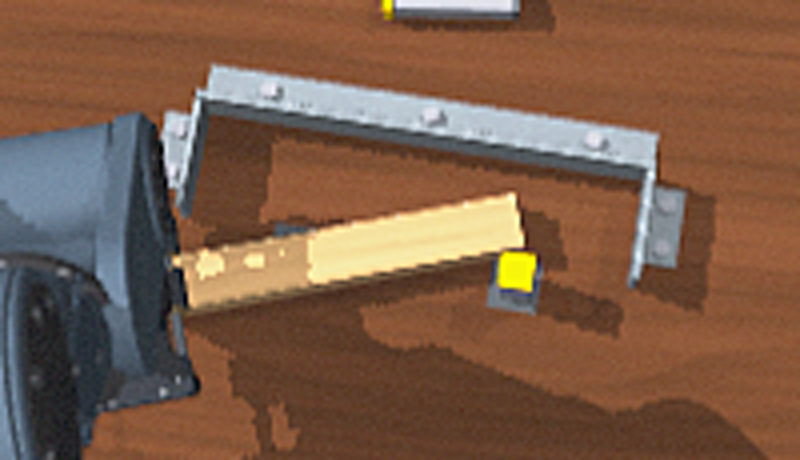

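```bash
python3 - <<'E'
from h import *
a,b=P(514,193),P(523,245); e=P(310,234); print(a,b,(a+b)/2,e, np.arctan2(-(e-a)[0],(e-a)[1]), np.arctan2((a-b)[1],(a-b)[0]))
E
```

```text
[ 0.01089664 -0.06872922] [-0.02534871 -0.0808645 ] [-0.00722604 -0.07479686] [-0.04171266  0.06929798] 0.36415301976171494 0.32307839697407936
```

>>> carry_out:
  plan:
    - [[-8,0,0],[0,0,0]]
    - [[-8,0,0],[0,0,0]]
    - [[-8,0,0],[0,0,0]]
    - [[-8,0,0],[0,0,0]]
    - [[-8,0,0],[0,0,0]]
    - [[-8,0,0],[0,0,0]]
    - [[-2,0,0],[0,0,0]]
    - [[0,0,0],[0,0,0]]

```text
t: 10.38
ee_pos: [0.5549, 0.1974, 0.0116]
tool_rot: [0.603, 0.798, 0.0, 0.0]
contact_force: [-0.2, 0.2, -0.5]
opening: 0.0006
```

>>> carry_out:
  plan:
    - [[10,0,0],[0,0,0]]
    - [[20,0,0],[0,0,0]]
    - [[0,0,-50],[0,0,0]]
    - [[0,0,-50],[0,0,0]]
    - [[0,-50,0],[0,0,-1]]
    - [[40,-30,0],[0,0,-1]]
    - [[40,-40,0],[0,0,-1]]
    - [[0,0,0],[0,0,0]]

```text
t: 11.38
ee_pos: [0.3909, 0.2454, 0.1113]
tool_rot: [0.373, 0.928, -0.002, -0.003]
contact_force: [0.8, -0.1, -0.7]
opening: 0.0004
```

```bash
python3 - <<'E'
from h import *
rows(-.0823,.1354,.012,.347-np.pi/2+1e-3,1)
im,d=look('top','t4')
im=im[195:310,205:405]
cv2.imwrite('pics/c4.png',cv2.resize(im,None,fx=4,fy=4,interpolation=cv2.INTER_CUBIC))
E
```

```text
at bay [-0.2498  0.1724] z 0.1113 th -0.695 F [ 0.8 -0.1 -0.7] t 11.375
[[np.float64(-152.3), np.float64(78.9), np.float64(99.3)], [0, 0, np.float64(3.024)]]
```

View pics/c4.png

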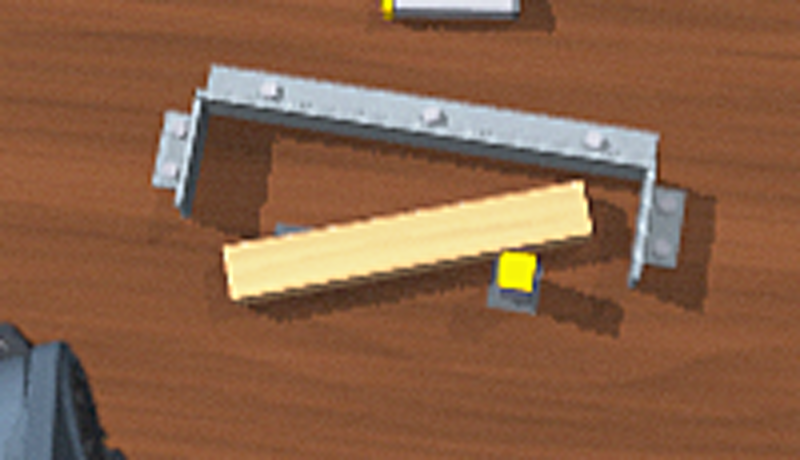

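```bash
python3 - <<'E'
from h import *
c,th,x,y=bat((223,246),(584,181))
print(P(592,234))
g=c-x*.045+y*.04; print(g)
rows(*g,.1,th,6)
E
```

```text
L 0.2605590589296635 c [-0.03418744 -0.00037148] th 0.343507120306952 left [-0.07797032  0.12203383] right [ 0.00959544 -0.12277678]
[-0.0096626 -0.1279253]
[-0.09003016  0.02213608]
at bay [-0.2456  0.1732] z 0.1117 th -0.697 F [ 1. -0. -1.] t 11.425
[[np.float64(-36.0), np.float64(-2.7), np.float64(1.9)], [0, 0, np.float64(-0.994)]]
[[np.float64(-35.0), np.float64(-8.8), np.float64(1.9)], [0, 0, np.float64(-0.994)]]
[[np.float64(-33.0), np.float64(-14.7), np.float64(1.9)], [0, 0, np.float64(-0.994)]]
[[np.float64(-30.0), np.float64(-20.2), np.float64(1.9)], [0, 0, np.float64(-0.994)]]
[[np.float64(-26.0), np.float64(-25.1), np.float64(1.9)], [0, 0, np.float64(-0.994)]]
[[np.float64(-21.3), np.float64(-29.2), np.float64(1.9)], [0, 0, np.float64(-0.994)]]
```

>>> carry_out:
  plan:
    - [[-36,-3,0],[0,0,-1]]
    - [[-35,-9,0],[0,0,-1]]
    - [[-33,-15,0],[0,0,-1]]
    - [[-30,-20,0],[0,0,-1]]
    - [[-26,-25,0],[0,0,-1]]
    - [[-21,-29,0],[0,0,-1]]
    - [[0,0,0],[0,0,0]]
    - [[0,0,0],[0,0,0]]
  claw: -1

```text
t: 12.42
ee_pos: [0.542, 0.0834, 0.1113]
tool_rot: [-0.137, 0.991, 0.0, -0.0]
contact_force: [-0.7, 0.4, 0.0]
opening: 0.0725
```

```bash
python3 - <<'E'
from h import *
rows(-.090,.022,.012,.3435,3); print(state()['opening'])
E
```

```text
at bay [-0.0877  0.0214] z 0.1113 th 0.345 F [-0.7  0.4  0. ] t 12.425
[[np.float64(0.6), np.float64(0.5), np.float64(33.1)], [0, 0, np.float64(0.003)]]
[[np.float64(0.6), np.float64(0.5), np.float64(33.1)], [0, 0, np.float64(0.003)]]
[[np.float64(0.6), np.float64(0.5), np.float64(33.1)], [0, 0, np.float64(0.003)]]
0.07248671424664485
```

Compute the push path along the batten motion while descending.

>>> carry_out:
  plan:
    - [[2,0,0],[0,0,0]]
    - [[0,0,33],[0,0,0]]
    - [[0,0,33],[0,0,0]]
    - [[0,0,33],[0,0,0]]
    - [[0,0,0],[0,0,0]]
    - [[0,0,0],[0,0,0]]

```text
t: 13.18
ee_pos: [0.5403, 0.083, 0.0134]
tool_rot: [-0.138, 0.99, -0.0, 0.0]
contact_force: [0.6, 0.7, -0.1]
opening: 0.087
```

```bash
python3 - <<'E'
from h import *
# contact point first, then to target short of the fence
rows(-.0343-.0285*.941-.04*.337,-.0004-.0285*.337+.04*.941,.012,.344,2)
rows(-.0115,.04,.012,0,12); print(state()['opening'])
E
```

```text
at bay [-0.0894  0.0208] z 0.0134 th 0.348 F [ 0.6  0.7 -0.1] t 13.175
[[np.float64(-8.1), np.float64(0.7), np.float64(0.7)], [0, 0, np.float64(0.011)]]
[[np.float64(-8.1), np.float64(0.7), np.float64(0.7)], [0, 0, np.float64(0.011)]]
at bay [-0.0894  0.0208] z 0.0134 th 0.348 F [ 0.6  0.7 -0.1] t 13.175
[[np.float64(-6.6), np.float64(-0.7), np.float64(0.1)], [0, 0, np.float64(0.166)]]
[[np.float64(-6.7), np.float64(-0.5), np.float64(0.1)], [0, 0, np.float64(0.166)]]
[[np.float64(-6.7), np.float64(-0.3), np.float64(0.1)], [0, 0, np.float64(0.166)]]
[[np.float64(-6.7), np.float64(-0.1), np.float64(0.1)], [0, 0, np.float64(0.166)]]
[[np.float64(-6.7), np.float64(0.1), np.float64(0.1)], [0, 0, np.float64(0.166)]]
[[np.float64(-6.7), np.float64(0.3), np.float64(0.1)], [0, 0, np.float64(0.166)]]
[[np.float64(-6.7), np.float64(0.5), np.float64(0.1)], [0, 0, np.float64(0.166)]]
[[np.float64(-6.7), np.float64(0.6), np.float64(0.1)], [0, 0, np.float64(0.166)]]
[[np.float64(-6.6), np.float64(0.8), np.float64(0.1)], [0, 0, np.float64(0.166)]]
[[np.float64(-6.6), np.float64(1.0), np.float64(0.1)], [0, 0, np.float64(0.166)]]
[[np.float64(-6.6), np.float64(1.2), np.float64(0.1)], [0, 0, np.float64(0.166)]]
[[np.float64(-6.5), np.float64(1.4), np.float64(0.1)], [0, 0, np.float64(0.166)]]
0.08703931782741474
```

>>> carry_out:
  plan:
    - [[-8,0,1],[0,0,0]]
    - [[-7,1,0],[0,0,0]]
    - [[-6,0,0],[0,0,0.2]]
    - [[-6,0,0],[0,0,0.2]]
    - [[-6,0,0],[0,0,0.2]]
    - [[-6,0,0],[0,0,0.2]]
    - [[-6,0,0],[0,0,0.2]]
    - [[-6,0,0],[0,0,0.2]]

```text
t: 14.18
ee_pos: [0.5899, 0.0944, 0.0115]
tool_rot: [-0.033, 0.999, 0.0, -0.0]
contact_force: [-0.9, 0.4, 0.6]
opening: 0.087
```

```bash
python3 - <<'E'
from h import *
rows(-.0115,.04,.012,0,4); print(state()['opening'])
E
```

```text
at bay [-0.0407  0.0356] z 0.0115 th 0.135 F [-0.9  0.4  0.6] t 14.175
[[np.float64(-7.4), np.float64(0.1), np.float64(-0.1)], [0, 0, np.float64(0.194)]]
[[np.float64(-7.4), np.float64(0.3), np.float64(-0.1)], [0, 0, np.float64(0.194)]]
[[np.float64(-7.4), np.float64(0.6), np.float64(-0.1)], [0, 0, np.float64(0.194)]]
[[np.float64(-7.3), np.float64(0.8), np.float64(-0.1)], [0, 0, np.float64(0.194)]]
0.08703480666107202
```

>>> carry_out:
  plan:
    - [[-7,0,0],[0,0,0.19]]
    - [[-7,0,0],[0,0,0.19]]
    - [[-7,0.5,0],[0,0,0.19]]
    - [[-6,0.5,0],[0,0,0.19]]
    - [[0,0,0],[0,0,0]]

```text
t: 14.8
ee_pos: [0.6176, 0.0958, 0.0116]
tool_rot: [0.033, 0.999, -0.0, 0.001]
contact_force: [1.3, 0.2, -0.4]
opening: 0.087
```

```bash
python3 - <<'E'
from h import *
rows(-.0075,.04,.012,0,2)
im,d=look('top','t5')
im=im[195:310,205:405]
cv2.imwrite('pics/c5.png',cv2.resize(im,None,fx=4,fy=4,interpolation=cv2.INTER_CUBIC))
E
```

```text
at bay [-0.0131  0.0389] z 0.0116 th 0.005 F [ 1.3  0.2 -0.4] t 14.8
[[np.float64(-2.8), np.float64(0.5), np.float64(-0.2)], [0, 0, np.float64(0.013)]]
[[np.float64(-2.8), np.float64(0.5), np.float64(-0.2)], [0, 0, np.float64(0.013)]]
```

View pics/c5.png

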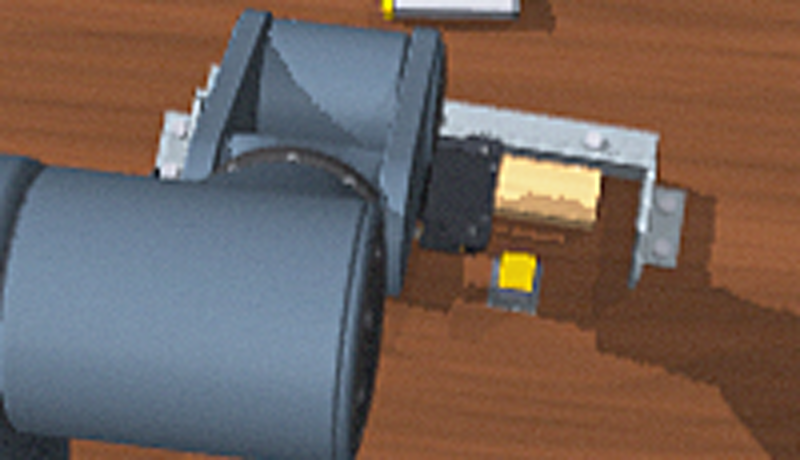

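>>> carry_out:
  plan:
    - [[-2,0,0],[0,0,0]]
    - [[-2,0,0],[0,0,0]]
    - [[-1,0,0],[0,0,0]]
    - [[0,0,0],[0,0,0]]

```text
t: 15.35
ee_pos: [0.6215, 0.0955, 0.0115]
tool_rot: [0.032, 0.999, -0.0, -0.0]
contact_force: [-1.1, 0.0, 0.4]
opening: 0.087
```

```bash
python3 - <<'E'
from h import *
rows(-.0075,.04,.012,0,1);print(np.round(state()['ft_torque'],2))
E
```

```text
at bay [-0.0092  0.039 ] z 0.0115 th 0.005 F [-1.1  0.   0.4] t 15.35
[[np.float64(-1.7), np.float64(1.0), np.float64(-0.5)], [0, 0, np.float64(0.029)]]
[ 0.02  0.09 -0.02]
```

>>> carry_out:
  plan:
    - [[-1,0,0],[0,0,0]]
    - [[-1,0,0],[0,0,0]]
    - [[0,0,0],[0,0,0]]
    - [[0,0,0],[0,0,0]]

```text
t: 15.85
ee_pos: [0.6222, 0.0955, 0.0115]
tool_rot: [0.033, 0.999, 0.0, -0.001]
contact_force: [-5.3, 0.2, 4.8]
opening: 0.0868
```

>>> carry_out:
  plan:
    - [[-1,0,0],[0,0,0]]
    - [[-1,0,0],[0,0,0]]
    - [[0,0,0],[0,0,0]]
    - [[0,0,0],[0,0,0]]

```text
t: 16.35
ee_pos: [0.6222, 0.0956, 0.0114]
tool_rot: [0.033, 0.999, 0.0, -0.003]
contact_force: [-9.1, 0.2, 6.4]
opening: 0.0869
```

```bash
python3 - <<'E'
from h import *
rows(-.0075,.04,.012,0,1);print(np.round(state()['ft_torque'],2))
E
```

```text
at bay [-0.0086  0.0391] z 0.0114 th 0.004 F [-9.1  0.2  6.4] t 16.35
[[np.float64(-1.1), np.float64(0.9), np.float64(-0.6)], [0, 0, np.float64(0.025)]]
[-0.16  1.34 -0.42]
```

>>> carry_out:
  plan:
    - [[4,0,0],[0,0,0]]
    - [[5,0,0],[0,0,0]]
    - [[6,0,0],[0,0,0]]
    - [[0,0,0],[0,0,0]]
    - [[0,0,-45],[0,0,0]]
    - [[0,0,-50],[0,0,0]]
    - [[40,20,0],[0,0,0]]
    - [[45,30,0],[0,0,0]]

```text
t: 17.35
ee_pos: [0.53, 0.1515, 0.1077]
tool_rot: [0.034, 0.999, 0.0, 0.002]
contact_force: [0.5, 0.8, -0.7]
opening: 0.0871
```

>>> carry_out:
  plan:
    - [[40,40,0],[0,0,0]]
    - [[35,50,0],[0,0,0]]
    - [[20,50,0],[0,0,0]]
    - [[0,50,0],[0,0,0]]
    - [[0,0,0],[0,0,0]]

```text
t: 17.98
ee_pos: [0.4474, 0.3511, 0.107]
tool_rot: [0.03, 1.0, 0.001, 0.002]
contact_force: [0.2, -0.2, 0.0]
opening: 0.0871
```

```bash
python3 - <<'E'
from h import *
im,d=look('top','t6')
im=im[175:310,205:405]
a=cv2.resize(im,None,fx=4,fy=4,interpolation=cv2.INTER_CUBIC)
cv2.imwrite('pics/c6.png',a); look('scene','s6')
E
```

```text
(no output)
```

View pics/c6.png

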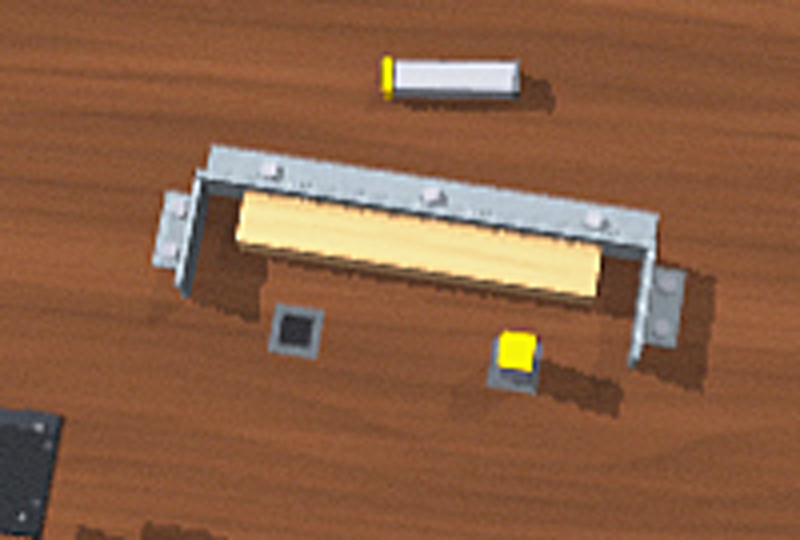

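View pics/s6.png

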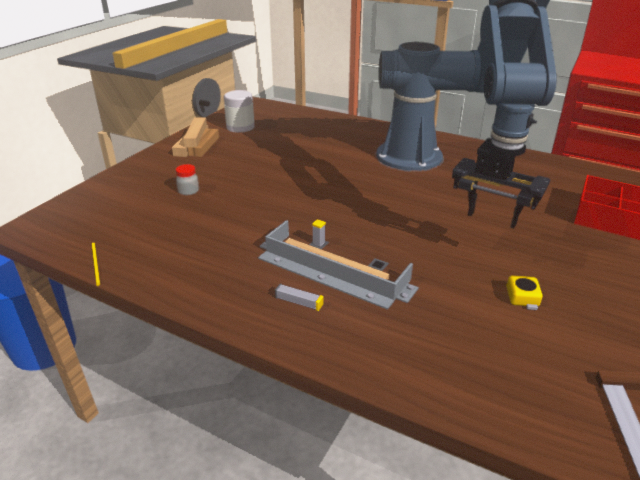

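```bash
python3 - <<'E'
from h import *
print([P(x,y-80) for x,y in [(243,192),(603,243),(236,242),(598,296)]])
for x,y in [(203,93),(655,168)]: print(P(x,y,.045))
print(P(183,212,.045),P(633,283,.045))
im=cv2.imread('pics/t6.png')[205:255,250:370]
im=im[:, :]
L=cv2.resize(im[5:35,0:40],None,fx=20,fy=10,interpolation=cv2.INTER_NEAREST);R=cv2.resize(im[15:45,80:120],None,fx=20,fy=10,interpolation=cv2.INTER_NEAREST)
cv2.imwrite('pics/c7.png',np.vstack([L[:295],R[:295]]))
E
```

```text
[array([0.0386764 , 0.13288394]), array([ 0.0428323 , -0.12811453]), array([0.00148724, 0.1309522 ]), array([ 0.00392949, -0.13022407])]
[0.0441738  0.16132733]
[ 0.04136612 -0.16445449]
[-0.0433953   0.15874023] [-0.04278171 -0.16079465]
```

View pics/c7.png

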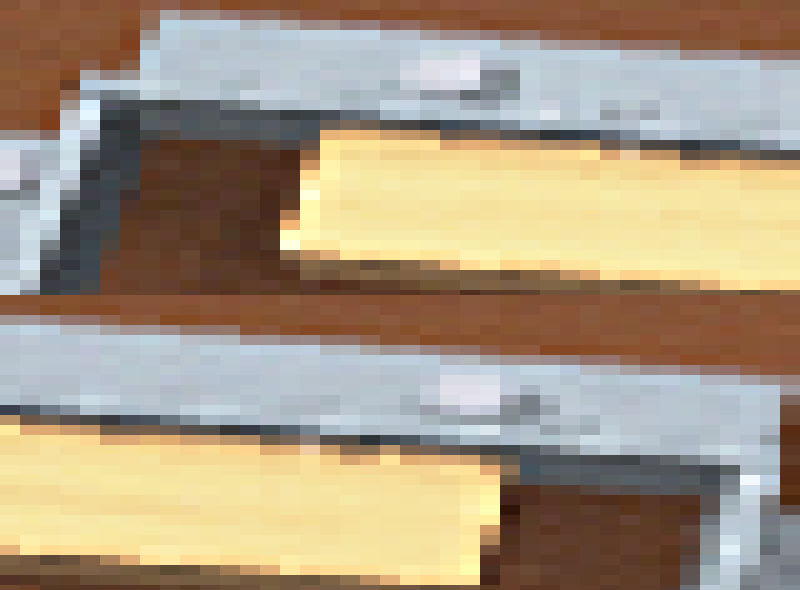

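```bash
python3 -c "
from plant import *
print(sign_off())"
```

```text
the job is handed in; nothing more can be done
None
```

The batten is in the stock bay, lying along the back fence, and I handed the job in at about 18 s of the 67 s. No verdict was reported.

- **Pushes:** I turned the batten and pushed it forward with the open fingertips. Then I slid it along its length with the shut fingertips until the right end was behind the stake. Last, I swung the left end in with the open fingertips and pressed it to the fence. It was never gripped or lifted.
- **Way-point:** behind the stake, the camera put the right end at x = +10, y = -123 mm in the bay's frame. The left end was still outside at x = -78 mm, so the condition was met.
- **Final press:** pushing further raised the contact force to about 9 N while the batten stopped moving.
- **Final position:** by camera, the ends lie at about x = +20 mm (left) and +23 mm (right) in the bay's frame, where home is +21. The batten's y runs from about -129 to +132 mm, clear of both cheeks.
- **Bystanders:** the last pictures show the pulled-out stake, screw jar and tape measure where they started. I judged this by eye and did not measure it.
- **Disagreement:** corner positions suggested the left end might stand 2 to 4 mm off the fence. An enlarged crop showed the gaps at the two ends differing by under 1 mm, within the calibration error. I did not press again.

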